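Shut down the dry-block heater

TASK

The heating run is over: turn the thermostat knob on the heater's sloping front panel fully anticlockwise to its off stop (the pointer at the red mark) while the metal block is still in its well. Then lift the metal block out of the heater by its black T-handle and set it down upright, wholly on the round cork mat, to cool; do not drop it, leave the knob at off, and leave the other things where they are.

Things in the scene. Friction and masses are not known exactly. Their poses are not given: they have to be found in the camera images.
- knob (a joint): Angle of the thermostat knob in rad: 0 at the anticlockwise end stop (off, pointer on the red mark at the lower left of the dial), growing as the knob is turned clockwise as seen facing the panel, 4.71 at the other stop. It starts between 1.2 and 2.6. It stays where it is left; turning takes about 0.06 N m.
- knob_grip (a point): Point on the knob's axis, 24 mm out from the panel, where to grip. z is the knob's axis, out of the panel (up and to the heater's front, 28 degrees from vertical); turning to off is right-handed (anticlockwise) about z. Black fluted cylinder, 39 mm diameter (ribs 41), 30.5 mm tall, skirt 45 mm by 6 mm at the panel; red/white pointer; centred on the flat panel, 150 mm wide and 93 mm up the slope.
- heater: White dry-block heater, 230 mm deep (x), 150 mm wide (y), 95 mm high, fixed to the bench. Origin at the centre of its underside; x points from the front (sloping panel) to the back, z up. The panel rises over the front 85 mm from 51 mm height to the flat deck at 95 mm.
- well (a point): Centre of the floor of the heater's rectangular well, 36 mm above the bench, 45 mm behind the heater's centre. The well is 74 mm (x) by 94 mm (y) and 59 mm deep, open at the top; axes as the heater's.
- block: Aluminium heating block in the well, 70 mm (x) by 90 mm (y) by 60 mm high with eight empty tube holes in its top, 0.4 to 0.8 kg with its handle, loose, 2 mm of play all round. Origin at the centre of its underside; z up.
- block_handle (a point): Centre of the black grip bar of the block's T-handle, 100 mm above the block's underside, on its centre line. The bar is 76 mm long along the block's y axis, 16 mm thick along x and 18 mm high, on a 10 mm post; 31 mm free height below it. Its centre is 136 mm above the bench with the block in the well, 108 mm with the block on the mat.
- mat_top (a point): Centre of the top of the round cork mat, 170 mm in diameter, 8 mm thick, fixed flat on the bench.
- carton_mid (a point): Centre of a plain grey upright carton, 34 x 52 x 122 mm, loose, behind the mat: leave it alone.
- vial_mid (a point): Centre of a small clear vial with white cap, 27 mm across and 52 mm high, loose, behind the mat: leave it alone.
- stapler_mid (a point): Centre of a red stapler, 26 x 75 x 34 mm, loose, in front of the mat: leave it alone.
- pen_mid (a point): Centre of a blue and white marker pen, 13 x 138 x 14 mm, loose, near the bench's front edge: leave it alone.
- syringe_mid (a point): Centre of a clear plastic syringe, 22 x 92 x 16 mm, lying loose near the bench's front edge: leave it alone.
- tweezers_mid (a point): Centre of a pair of steel tweezers, 12 x 126 x 9 mm, lying loose near the bench's front right corner: leave them alone.

How it is judged:
On the way, in this order (a step that is already met when the one before it is completed fails the run):
1. the thermostat is at its off stop, with the block still seated in its well (value of joint knob below 0.08 rad and horizontal distance between block_handle and well below 0.006 m and z of block_handle in the frame of well below 0.106 m), for 0.2 s.
2. the block is lifted clear of the heater (value of joint knob below 0.08 rad and z of block_handle in the frame of well above 0.165 m), for 0.1 s.
At the end, for the whole second after the job is handed in: The knob is within 0.08 rad of its anticlockwise stop, and the block stands upright (within 0.05 rad), at rest and flat on the cork mat, its centre within 27 mm of the mat's centre so that no edge overhangs, released (value of joint knob below 0.08 rad and horizontal distance between block_handle and mat_top below 0.027 m and z of block_handle in the frame of mat_top between 0.097 and 0.103 m and angle between block_handle's own z axis and vertical below 0.05 rad and linear speed of block below 0.02 m/s); the robot touches nothing.
It fails at once if the block is let go more than 15 mm above the mat (contact force between the fingers and block below 0.05 N and horizontal distance between block_handle and well above 0.03 m and z of block_handle in the frame of mat_top above 0.115 m).
It fails at once if a bystander is moved more than 30 mm (distance of any of carton_mid, vial_mid, stapler_mid, pen_mid, syringe_mid, tweezers_mid from where it was at the start of the episode above 0.03 m).
It also fails if it takes over 64 s, if anything falls off the work surface, if the arm or the gripper's body presses on something with over 40 N, if the wrist force passes 120 N, or if a joint passes its speed limit or range.

ROBOT

A 6-joint arm with a two-finger parallel gripper is mounted at the origin on a cart in front of the work surface, level with it; the furniture and walls round the work are solid. World frame = base frame: x ahead of the robot, y to its left, z up, the work surface at z = 0. Lengths are in m, angles in rad, forces in N, time in s.
With the tool pointing down it reaches from about 0.3 to 0.875 m from the base axis. Payload 6.4 kg.
Tool frame: the origin (TCP) lies at the centre of the arm's flange, where the gripper is bolted on; the fingertips stand 166 mm ahead of it and the grasp point (between the pads) lies 147 mm ahead of it (finger_overhang is the distance from the TCP to the fingertips, in m); z points along the fingers, y is the line along which they close (so a half turn about z gives the same grasp; the last joint's range is limited). The gripper opens to 88 mm and grips with 3 to 60 N. Pads are 18 mm wide; open, the fingers measure 123 mm over their backs; the gripper's body (75 mm by 187 mm) begins 45 mm behind the grasp point.
Start: joints at [0.954, 0.181, 1.607, -0, 1.354, -0.206], TCP at [0.23, 0.527, 0.405] pointing down, gripper open.
Joint ranges: [-2.99, 2.99], [-0.89, 2.07], [0.3, 2.58], [-1.14, 4.28], [0, 2.63], [-3.12, 3.12]. Speed limits (rad/s): [2.57, 2.57, 3.01, 3.14, 3.14, 3.14].

INTERFACE

Orientations are given as a 3x3 rotation matrix whose columns are the frame's x, y, z axes.
In Python, from station import * gives the robot as it stands. The module is installed in compiled form; this text tells all that it offers. Calls block until the motion is done:
- move_ptp(position, orientation): joint-space move of the TCP to a pose.
- move_straight(position, attitude=None, max_speed=0.15): straight line of the TCP; attitude=None keeps the orientation; max_speed is the mean speed in m/s.
- movej(angles): joint-space move.
- grip(opening, effort=None): finger opening in m; effort is the grip in N (None keeps the last); returns when the fingers have stopped.
- dwell(seconds).
- ik(position, orientation): joint angles nearest the present ones, or None.
- get_image(name): name is "side" or "top"; returns a dict with "img" (384x512x3 uint8, red, green, blue), "mtx" (3x3 intrinsics, pixels), "R" (3x3) and "t" (3): a world point X has camera coordinates R X + t. Camera axes: x right, y down, z forward; pixel columns grow to the right and rows downward; lengths in m; the calibration is good to about 2 mm. A picture is of the moment at which its call begins. There is no depth.
A pose or a line that the arm cannot do raises IKError and nothing moves.
- close_job(): hands the job in; it is judged then, once.
Trained networks look in the newest picture that a camera, given by its name, has taken for a name from the list of things; names that differ only in an ending like _2 or _b are one class to them, and where a whole thing is asked for, a point or a joint stands for the part that bears it (a point fixed in the world has none). Each returns a list of dicts, best first, with "p" (0 to 1); they miss things now and then, are a little off and sometimes report something else, mostly with a low value. They report only what shows in the picture. A call takes as long as a camera call.
- recognise(query, camera): "position" ([x, y, z] in m, in world coordinates, good to about 4 mm: the middle of the surface that is visible of it).
- cut_out(query, camera): "mask" (384x512 bool, what is visible of it).
Readings, each from a call of its own:
- current_time(): time.
- current_joints(): joint angles.
- current_joint_vel(): joint speeds.
- current_tau(): joint torques, N m.
- current_position(): TCP position.
- current_tcp_rot(): TCP orientation.
- current_contact_force(): force on the tool from outside, world axes, zero at the start.
- current_torque(): the same for the moment, N m.
- current_opening(): finger opening in m.
- current_grip_force(): force on a finger pad.
Only numpy, scipy, OpenCV 4.12 (cv2) and the standard library are available. Lean on these libraries where they do the work, as an engineer would, in place of code of your own. Each camera call takes 0.05 s, during which the arm holds its last target. There are 200 camera calls.

## Working session

There is one attempt and no reset: what is moved stays moved. The work goes in short steps, each a Python script; the robot and the scene stay as the last script left them, time stands still between calls to the robot, and variables do not carry over. Pictures are saved under pics/ and viewed, at most 10 in all, crops included, and the job is handed in when it is done.

```bash
mkdir -p pics
python3 - <<'E'
from station import *
import cv2,numpy as np
for c in("side","top"):
    d=get_image(c); cv2.imwrite(f"pics/{c}0.png",d["img"][:,:,::-1])
    print(c,d["mtx"].tolist(),d["R"].round(4).tolist(),d["t"].round(4).tolist())
    for q in("heater","knob","knob_grip","block","block_handle","mat_top","carton_mid","vial_mid","stapler_mid"):
        print(q,[(np.round(r["position"],3).tolist(),round(r["p"],2)) for r in recognise(q,c)[:2]])
print(current_time())
E
```

```text
side [[450.80419650007906, 0.0, 257.2945319031917], [0.0, 450.80419650007906, 187.7343711774058], [0.0, 0.0, 1.0]] [[0.9016, -0.4323, 0.0156], [-0.1791, -0.4059, -0.8962], [0.3938, 0.8052, -0.4434]] [-0.5286, 0.1548, 0.941]
heater [([0.499, -0.307, 0.069], 0.75), ([0.668, -0.046, 0.082], 0.46)]
knob [([0.452, -0.266, 0.092], 0.9)]
knob_grip [([0.454, -0.267, 0.094], 0.8), ([0.572, -0.25, 0.097], 0.62)]
block [([0.571, -0.25, 0.095], 0.75), ([0.451, -0.268, 0.095], 0.59)]
block_handle [([0.576, -0.245, 0.099], 0.82)]
mat_top [([0.525, -0.014, 0.007], 0.98)]
carton_mid [([0.668, -0.044, 0.082], 0.58)]
vial_mid [([0.425, -0.003, 0.025], 0.53)]
stapler_mid [([0.424, -0.002, 0.024], 0.71)]
top [[347.5077586954153, 0.0, 257.1073273623045], [0.0, 347.5077586954153, 192.3552945974041], [0.0, 0.0, 1.0]] [[-0.0476, -0.9989, -0.0056], [-0.9786, 0.0478, -0.2003], [0.2003, -0.0041, -0.9797]] [-0.0819, 0.5539, 0.8934]
heater [([0.505, -0.247, 0.093], 0.81), ([0.454, -0.255, 0.099], 0.52)]
knob [([0.456, -0.253, 0.099], 0.83)]
knob_grip [([0.453, -0.258, 0.097], 0.56)]
block [([0.572, -0.246, 0.094], 0.9), ([0.546, -0.035, 0.009], 0.41)]
block_handle [([0.578, -0.245, 0.097], 0.78)]
mat_top [([0.546, -0.037, 0.01], 0.75)]
carton_mid [([0.667, -0.039, 0.119], 0.88)]
vial_mid [([0.364, 0.059, 0.013], 0.71), ([0.642, -0.099, 0.052], 0.59)]
stapler_mid [([0.428, 0.005, 0.035], 0.8), ([0.507, -0.244, 0.089], 0.55)]
1.0
```

View pics/side0.png

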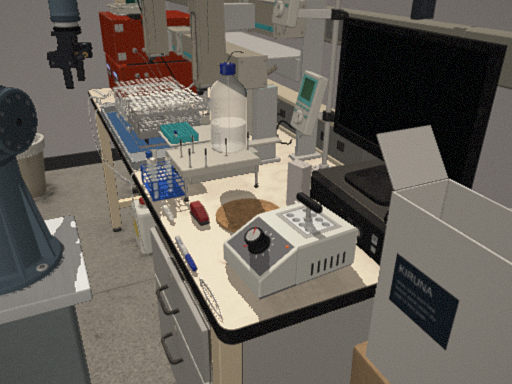

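View pics/top0.png

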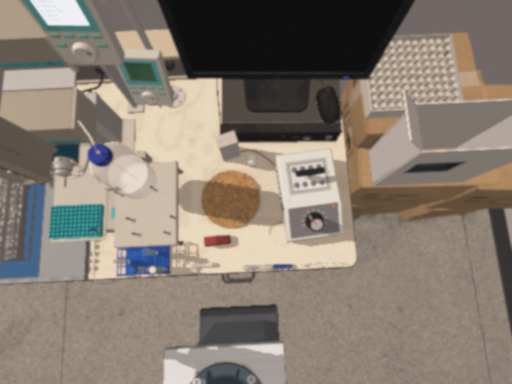

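The side view shows the heater at about (290,245), knob at (258,237), handle at (309,202) and the mat partly hidden at (250,215). In the top view the heater is at (310,195), knob at (316,222) and mat at (231,199). Next I fit the geometry and rectify the panel.

```bash
cat > h.py <<'E'
from station import *
import cv2,numpy as np
from scipy.optimize import minimize
A=np.arctan2(44,85)
def Rz(a): return np.array([[np.cos(a),-np.sin(a),0],[np.sin(a),np.cos(a),0],[0,0,1]])
def proj(d,X):
    p=np.atleast_2d(X)@d["R"].T+d["t"]; p=p@d["mtx"].T; return p[:,:2]/p[:,2:]
def ray(d,uv,z):
    r=d["R"].T@np.linalg.inv(d["mtx"])@[*uv,1]; o=-d["R"].T@d["t"]; return o+r*(z-o[2])/r[2]
def H2W(h,X): return np.atleast_2d(X)@Rz(h[2]).T+[h[0],h[1],0]
KC=np.array([-.115+.0425,0,.073]); KN=np.array([-np.sin(A),0,np.cos(A)]); KU=np.array([np.cos(A),0,np.sin(A)])
def rect(d,h,S=5,half=.046):  # panel picture: up = up-slope, right = -y
    c=[(-1,1),(1,1),(1,-1),(-1,-1)]
    W=[KC+u*half*np.array([0,-1,0])+v*half*KU for u,v in c]
    n=int(2*half*1000*S); dst=np.float32([[0,0],[n,0],[n,n],[0,n]])
    return cv2.warpPerspective(d["img"],cv2.getPerspectiveTransform(np.float32(proj(d,H2W(h,W))),dst),(n,n),flags=cv2.INTER_CUBIC)
E
cat > fit.py <<'E'
from h import *
P=[]
for y in(-.075,.075):
    P+=[[-.115,y,0],[-.115,y,.051],[-.03,y,.095],[.115,y,.095],[.115,y,0]]
P=np.array(P)
th=np.linspace(0,2*np.pi,24)
K=np.array([KC+r*np.cos(t)*KU+r*np.sin(t)*np.array([0,1,0])+k*KN for t in th for r,k in((.0225,.006),(.02,.0305))])
Hd=np.array([[.045+a*.008,b*.038,.136+c*.009] for a in(-1,1) for b in(-1,1) for c in(-1,1)])
D={};M={}
for c in("side","top"):
    D[c]=get_image(c)
    for q in("heater","block_handle","knob","mat_top"):
        r=cut_out(q,c); M[c,q]=r[0]["mask"] if r else None
        if r: ys,xs=np.nonzero(r[0]["mask"]); print(c,q,round(r[0]["p"],2),len(xs),xs.mean().round(1),ys.mean().round(1),xs.min(),xs.max(),ys.min(),ys.max())
def sil(d,h):
    m=np.zeros((1536,2048),np.uint8)
    for X in(P,K,Hd): cv2.fillConvexPoly(m,cv2.convexHull(np.round((proj(d,H2W(h,X))+.5)*4-.5).astype(np.int32)),255)
    return cv2.resize(m,(512,384),interpolation=cv2.INTER_AREA)/255.
def fill(m):
    cs,_=cv2.findContours(m.astype(np.uint8),cv2.RETR_EXTERNAL,cv2.CHAIN_APPROX_NONE); o=np.zeros(m.shape,np.uint8)
    cv2.drawContours(o,[max(cs,key=cv2.contourArea)],-1,1,-1); return o
F={c:fill(M[c,"heater"]|M[c,"knob"]|M[c,"block_handle"]) for c in D}
def cost(p,cs): return sum(np.abs(sil(D[c],[p[0]/100,p[1]/100,p[2]/10])-F[c]).sum() for c in cs)
for cs in(["side"],["top"],["side","top"]):
    r=min((minimize(cost,[53,-25,w],args=(cs,),method="Nelder-Mead",options=dict(initial_simplex=[[53,-25,w],[54,-25,w],[53,-24,w],[53,-25,w+.8]])) for w in(-.5,.5)),key=lambda r:r.fun)
    h=[r.x[0]/100,r.x[1]/100,r.x[2]/10]; print(cs,np.round(h,4),r.fun)
np.save("h.npy",h)
m=M["top","mat_top"]; (cx,cy),rad=cv2.minEnclosingCircle(np.argwhere(m)[:,::-1].astype(np.float32))
e=cv2.fitEllipse(max(cv2.findContours(fill(m),0,1)[0],key=len)); print("mat",ray(D["top"],e[0],.008),ray(D["top"],(cx,cy),.008),e)
o=[]
for c in D:
    o.append(cv2.resize(rect(D[c],h),(390,390)))
    v=D[c]["img"].copy()
    for X in(P,K,Hd): cv2.polylines(v,[cv2.convexHull(np.round(proj(D[c],H2W(h,X))).astype(np.int32))],True,(0,255,0))
    u,w=proj(D[c],H2W(h,[0,0,.06]))[0].astype(int); o.append(cv2.resize(v[w-75:w+75,u-100:u+100],(390,290)))
row=lambda a,b:np.hstack([a,b])
cv2.imwrite("pics/fit.png",np.vstack([row(o[0],o[2]),row(o[1],o[3])])[:,:,::-1][:,:,:] if 0 else cv2.resize(np.vstack([row(o[0],o[2]),row(o[1],o[3])]),(688,600))[:,:,::-1])
for c in D:
    for q in("block_handle",):
        ys,xs=np.nonzero(M[c,q]); print(c,q,"proj",proj(D[c],H2W(h,[[.045,0,.136],[.045,-.038,.136],[.045,.038,.136]])).round(1).tolist())
E
python3 fit.py
```

```text
side heater 0.84 7734 287.5 250.2 224 357 203 297
side block_handle 0.91 1076 308.2 215.7 283 333 192 234
side knob 0.74 453 256.0 239.3 244 268 227 251
side mat_top 0.68 1199 241.0 211.9 216 277 198 231
top heater 0.97 4118 309.8 199.0 276 342 149 241
top block_handle 0.92 958 308.1 176.1 289 327 162 191
top knob 0.66 271 315.1 221.5 306 324 212 231
top mat_top 0.86 2612 230.8 199.2 202 260 171 228
['side'] [ 0.5422 -0.2425  0.0855] 594.5176470588235
['top'] [ 0.534  -0.2489  0.0727] 192.8078431372549
['side', 'top'] [ 0.5361 -0.2491  0.0834] 991.2196078431372
mat [ 0.54271893 -0.03266882  0.008     ] [ 0.5428489  -0.03293491  0.008     ] ((230.8336944580078, 199.20591735839844), (56.19205093383789, 57.49335479736328), 67.8648452758789)
side block_handle proj [[308.4, 201.8], [319.9, 209.8], [297.6, 194.3]]
top block_handle proj [[310.5, 171.1], [325.3, 169.2], [295.6, 173.1]]
```

View pics/fit.png

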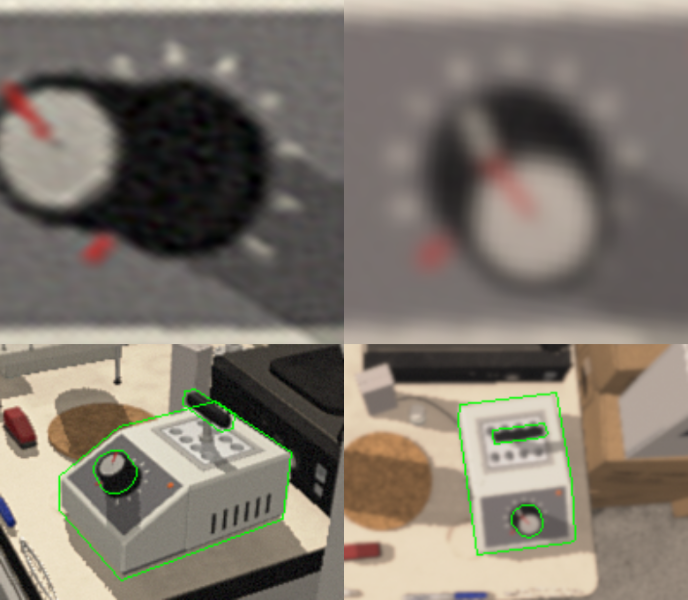

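The fit lies on the heater outline in both views. The pointer is about 38° left of up-slope, and the red mark is at lower left, so the knob is at about 1.7 rad. Now I approach the knob.

```bash
cat > a.py <<'E'
from h import *
h=np.load("h.npy"); kc=H2W(h,KC)[0]; R=Rz(h[2]); n=R@KN; u=R@KU; l=R@[0,1,0]
down=current_tcp_rot()
def ori(phi): 
    y=np.cos(phi)*u+np.sin(phi)*l; z=-n; return np.c_[np.cross(y,z),y,z]
print(kc,n)
move_straight([.25,.25,.45],max_speed=.3)
best=None
hov=kc+n*(.147+.09)
for phi in np.arange(-3.1,3.1,.1):
    q=ik(hov,ori(phi))
    if q is not None and (best is None or abs(q[5]-1.0)<abs(best[1][5]-1.0)): best=(phi,q)
    if q is not None and abs(phi%1)<.05: print(round(phi,1),np.round(q,2))
phi,q=best; print(best)
np.save("phi.npy",phi)
q0=np.array(current_joints()); q0[0]=q[0]; movej(q0)
movej(q); print(current_position()-hov,current_time())
d=get_image("side"); e=get_image("top")
u_,w_=proj(d,kc)[0].astype(int);u2,w2=proj(e,kc)[0].astype(int)
a=cv2.resize(d["img"][w_-75:w_+75,u_-75:u_+75],(400,400));b=cv2.resize(e["img"][w2-75:w2+75,u2-75:u2+75],(400,400))
cv2.imwrite("pics/hov.png",np.hstack([a,b])[:,:,::-1])
E
python3 a.py
```

```text
[ 0.46385753 -0.25512312  0.073     ] [-0.45811054 -0.0382802   0.88807058]
-3.0 [-1.05 -0.04  2.16  0.56  0.9   1.53]
-2.0 [-1.05 -0.04  2.16  0.56  0.9   0.53]
-1.0 [-1.05 -0.04  2.16  0.56  0.9  -0.47]
0.0 [-1.05 -0.04  2.16  0.56  0.9  -1.47]
1.0 [-1.05 -0.04  2.16  0.56  0.9  -2.47]
2.0 [-1.05 -0.04  2.16  0.56  0.9   2.82]
3.0 [-1.05 -0.04  2.16  0.56  0.9   1.82]
(np.float64(-2.4999999999999996), array([-1.05437771, -0.04493167,  2.15733172,  0.56273971,  0.89807907,
        1.03469137]))
[0.00023793 0.00011442 0.00032834] 5.8917
```

View pics/hov.png

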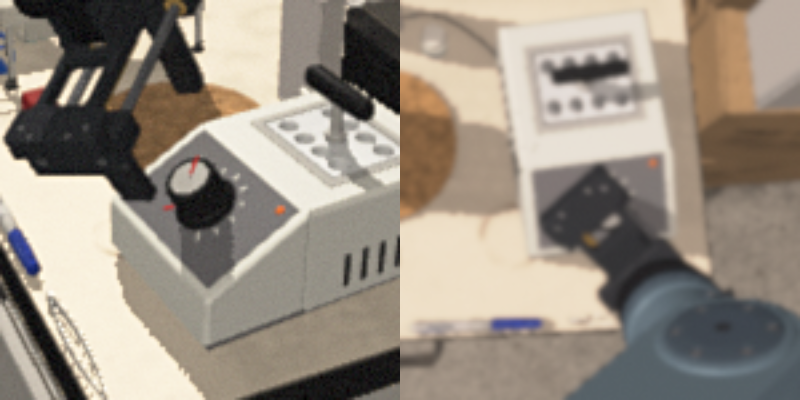

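The hover is right: the fingers sit above the knob along its normal (side crop, knob at (200,190), tips' midpoint at about (160,125)). Next: descend, grip, and turn with joint 6 until the stop.

```bash
cat > b.py <<'E'
from h import *
h=np.load("h.npy"); kc=H2W(h,KC)[0]; n=Rz(h[2])@KN
grip(.06,20)
move_straight(kc+n*(.147+.028),max_speed=.08)
print("F",np.round(current_contact_force(),1))
grip(.03,20); print("open",current_opening(),"gf",current_grip_force(),"F",np.round(current_contact_force(),1))
q=np.array(current_joints()); j0=q[5]; T0=np.array(current_torque())@n
d=0
while d<2.3:
    d+=.6 if d<1.1 else .08
    q[5]=j0-d; movej(q); T=np.array(current_torque())@n-T0
    print(round(d,2),round(T,3),round(j0-current_joints()[5],3),np.round(np.linalg.norm(current_contact_force()),1))
    if abs(T)>.35 and d>1.3: break
print(current_opening(),current_time())
E
python3 b.py
```

```text
F [-0.1 -0.7  0.2]
open 0.03726061490614707 gf 20.032353065907955 F [-1.5 -0.4  3.2]
0.6 0.089 0.597 3.3
1.2 0.114 1.197 6.8
1.28 0.083 1.278 6.9
1.36 0.079 1.358 7.8
1.44 0.146 1.438 7.4
1.52 0.158 1.518 7.6
1.6 0.101 1.598 8.1
1.68 0.145 1.678 8.1
1.76 0.104 1.756 7.0
1.84 0.05 1.836 5.7
1.92 -0.147 1.916 2.9
2.0 -0.138 1.996 3.5
2.08 -0.121 2.076 4.3
2.16 -0.062 2.156 5.2
2.24 -0.014 2.236 5.8
2.32 -0.165 2.316 5.0
0.037656596690407856 12.7083
```

```bash
cat > c.py <<'E'
from h import *
h=np.load("h.npy"); kc=H2W(h,KC)[0]; n=Rz(h[2])@KN
grip(.06); move_straight(kc+n*(.147+.13),max_speed=.2)
q=np.array(current_joints()); q[0]-=.0; 
d=get_image("side"); e=get_image("top")
u_,w_=proj(d,kc)[0].astype(int)
cv2.imwrite("pics/knob.png",np.hstack([cv2.resize(d["img"][w_-40:w_+40,u_-40:u_+40],(390,390),interpolation=cv2.INTER_CUBIC),cv2.resize(rect(d,h),(390,390))])[:,:,::-1])
print(current_time(),np.round(q,2))
E
python3 c.py
```

```text
13.975 [-1.1  -0.14  2.16  0.53  1.   -1.27]
```

View pics/knob.png

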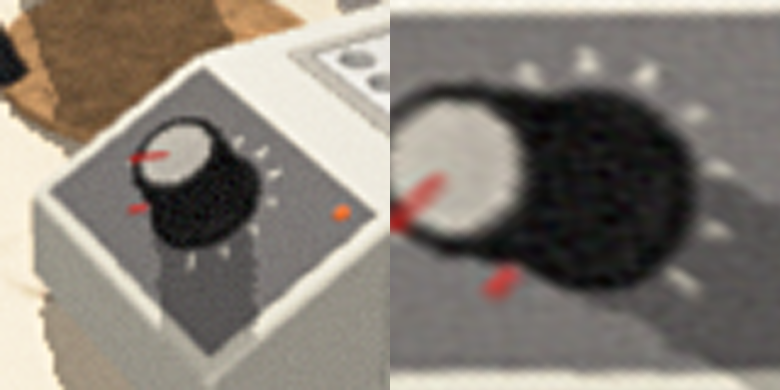

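The pointer is parallel to the red mark, at about 45° lower left, so it is at the off stop. I check that angle numerically, then grasp the handle and lift a little.

```bash
cat > d.py <<'E'
from h import *
import h as hh
h=np.load("h.npy"); ex=Rz(h[2])@[1,0,0]
def redangles():
    d=get_image("side"); out=[]
    for off in(.0305,0):
        hh.KC=KC+off*KN; im=rect(d,h).astype(int); N=len(im)
        m=((im[:,:,0]-np.maximum(im[:,:,1],im[:,:,2]))>45).astype(np.uint8)
        k,lab,st,ce=cv2.connectedComponentsWithStats(m)
        for i in range(1,k):
            if st[i,4]>60:
                v=cv2.fitLine(np.argwhere(lab==i)[:,::-1].astype(np.float32),cv2.DIST_L2,0,.01,.01).ravel()
                dx,dy=ce[i]-N/2
                print(off,"area",st[i,4],"ce",(ce[i]-N/2).round(),"line deg",np.degrees(np.arctan2(-v[1],v[0])).round(1),"radial deg",np.degrees(np.arctan2(-dy,dx)).round(1))
    hh.KC=KC
redangles()
hd=H2W(h,[.045,0,.136])[0]; print(hd)
z=np.array([0,0,-1.]); c=[]
p=np.array(current_position()); move_straight(p+[0,0,.1],max_speed=.25)
for s in(1,-1):
    y=s*ex; O=np.c_[np.cross(y,z),y,z]; q=ik(hd+[0,0,.147+.1],O); print(s,None if q is None else np.round(q,2))
    if q is not None: c.append((abs(q[5]),s,q,O))
c.sort(key=lambda t:t[0]); _,s,q,O=c[0]
np.save("O.npy",O); movej(q)
grip(.06,40); move_straight(hd+[0,0,.147],max_speed=.12)
print("F",np.round(current_contact_force(),1))
e=get_image("top"); f=get_image("side"); v=[]
for D in(f,e):
    a,b=proj(D,hd)[0].astype(int); v.append(cv2.resize(D["img"][b-50:b+50,a-50:a+50],(390,390)))
cv2.imwrite("pics/handle.png",np.hstack(v)[:,:,::-1])
print(current_time())
E
python3 d.py
```

```text
0.0305 area 2066 ce [-34.  39.] line deg 44.8 radial deg -131.1
0.0305 area 992 ce [ 65. 126.] line deg 41.4 radial deg -62.8
0 area 2130 ce [-201.    9.] line deg 46.8 radial deg -177.4
0 area 1107 ce [-99. 102.] line deg 42.0 radial deg -134.0
[ 0.58094944 -0.24533879  0.136     ]
1 [-0.59  0.32  1.48 -0.    1.34 -0.67]
-1 [-0.59  0.32  1.48 -0.    1.34  2.47]
F [ 0.3 -0.2 -0.5]
16.6333
```

View pics/handle.png

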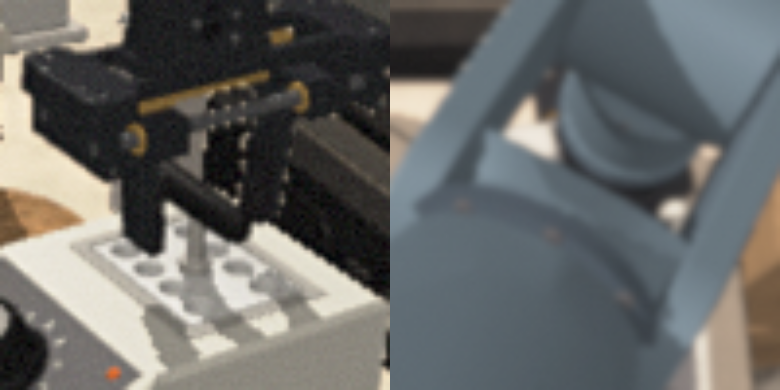

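The pointer line is at 44.8° and the mark at 45°, so the knob is off. The bar sits between the open fingers (side crop, bar from (165,180) to (240,230)). I grip and lift.

```bash
cat > e.py <<'E'
from h import *
grip(.008,45); print("open",current_opening(),current_grip_force(),np.round(current_contact_force(),1))
p=np.array(current_position()); np.save("pg.npy",p)
move_straight(p+[0,0,.02],max_speed=.04); print(np.round(current_contact_force(),1),current_opening(),np.round(current_torque(),2))
move_straight(p+[0,0,.12],max_speed=.1); print(np.round(current_contact_force(),1),current_opening(),np.round(current_torque(),2))
dwell(.2)
M=np.array([.5435,-.0335]); t=np.array([*M,p[2]+.12])
move_straight(t,max_speed=.12); print(np.round(current_contact_force(),1),current_time())
d=get_image("side"); cv2.imwrite("pics/carry.png",d["img"][100:320,130:400,::-1])
E
python3 e.py
```

```text
open 0.015318501769108346 44.991743713617325 [-3.1  0.5  2. ]
[-1.3 -0.1 -7.5] 0.015436639338060738 [-0.06  0.06  0.  ]
[-0.4  0.7 -6.8] 0.015536400166497658 [-0.05  0.05  0.01]
[ 0.7 -0.4 -7.1] 21.3167
```

View pics/carry.png

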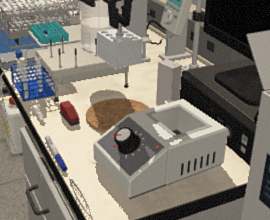

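The block hangs upright at about (118,45), clear of the heater, and the sensed weight is about 7 N. I lower it onto the mat, using the known 28 mm drop relative to the grasp height.

```bash
cat > f.py <<'E'
from h import *
p=np.load("pg.npy"); c=np.array(current_position()); c[:2]=[.5435,-.0335]
c[2]=p[2]-.023; move_straight(c,max_speed=.1); f0=current_contact_force()[2]
for dz in np.arange(.025,.0335,.001):
    c[2]=p[2]-dz; move_straight(c,max_speed=.02); f=current_contact_force()[2]; print(round(dz,4),round(f-f0,1))
    if f-f0>4: break
dwell(.3); grip(.05); dwell(.2)
print(np.round(current_contact_force(),1),current_position())
c=np.array(current_position()); move_straight(c+[0,0,.2],max_speed=.15)
q=np.array(current_joints()); q[0]+=.5; movej(q)
for cam in("top","side"):
    D=get_image(cam); 
    for k in("block","block_handle","knob","mat_top"): print(cam,k,[(np.round(r["position"],3).tolist(),round(r["p"],2)) for r in recognise(k,cam)[:1]])
    a,b=proj(D,[.5435,-.0335,.05])[0].astype(int); v=cv2.resize(D["img"][b-60:b+60,a-60:a+60],(390,390))
    if cam=="top":
        w=v
        for k in("block","mat_top"):
            r=cut_out(k,cam)
            if r: ys,xs=np.nonzero(r[0]["mask"]); print(k,xs.min(),xs.max(),ys.min(),ys.max())
        print("handle exp",proj(D,[[.5435,-.0335,.108],[.5427,-.0327,.008]]).round(1).tolist())
cv2.imwrite("pics/end.png",np.hstack([w,v])[:,:,::-1]); print(current_time())
E
python3 f.py
```

```text
0.025 -1.2
0.026 -1.6
0.027 -1.2
0.028 -1.7
0.029 11.1
[-0.1  0.2 -0.1] [ 0.54349488 -0.03348407  0.25390289]
top block [([0.531, -0.034, 0.068], 0.93)]
top block_handle [([0.538, -0.036, 0.069], 0.79)]
top knob [([0.456, -0.256, 0.099], 0.51)]
top mat_top [([0.537, -0.042, 0.009], 0.59)]
block 211 248 181 213
mat_top 248 256 155 166
handle exp [[228.1, 191.9], [230.8, 199.2]]
side block [([0.53, -0.055, 0.06], 0.61)]
side block_handle [([0.672, -0.047, 0.078], 0.73)]
side knob [([0.452, -0.269, 0.097], 0.96)]
side mat_top [([0.486, -0.035, 0.007], 0.62)]
28.5
```

View pics/end.png

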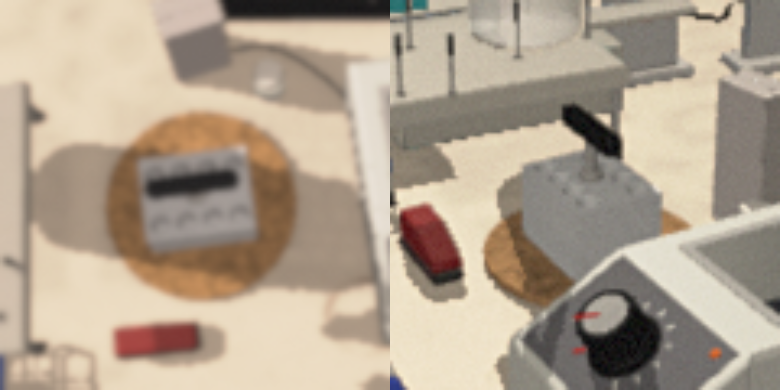

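The block stands upright and centred on the mat (top crop: block at about (198,200), mat at (202,206)). The knob pointer is still at the red mark and the bystanders have not moved.

```bash
python3 -c "
from station import *
print(close_job())"
```

```text
the job is handed in; nothing more can be done
None
```

The job is handed in: the knob is at its off stop and the block stands upright, released and centred on the cork mat, with the carton, vial and stapler unmoved in the last pictures (pen, syringe and tweezers not re-checked); the hand-in returned no verdict.

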